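# Put the spice jar away and lock the spice box tight

### The job

Put the spice jar that stands on the worktop upright into the free cup of the spice box, next to the other jar. Then shut the slanting lid, and while pressing the lock handle down against the seal turn it a quarter turn clockwise, fully home, so that its cam passes under the keeper and draws the lid tight; never force the cam against the side of the keeper. Leave the salt shaker, the tin and the jar already in the box standing where they are.

Things in the scene. Friction and masses are not known exactly. Their poses are not given: they have to be found in the camera images.
- spice_box: Pale wooden spice box, fixed, 200 mm deep, 280 wide. Origin: centre of its underside. +x to its back, +y to its left seen from the robot, which stands on its -x side. Front wall 104 mm high (x = -100 to -90), back and flat deck 171 high (x > 45), inner side walls at y = +-132. The mouth slopes up 25 degrees from the front wall to the lid's hinge line, along y at x = 40, z = 175 mm.
- free_cup (a point): Centre of the inner floor of the free jar cup, where the jar's foot will rest, 18 mm above the worktop, in the box at x = -5, y = +52 mm. The cup is a ring, 28 mm inner radius, mouth 30 mm above this point. Its twin at y = -52 holds a jar. The open lid leans over both cups: a gripper comes in from the robot's side, tilted 20 to 25 degrees.
- spice_jar_mid (a point): The jar to put away: spice jar with a green cap and a glass body with a label, 46 mm in diameter, 106 mm high, 0.11 kg, standing on the worktop left of the box. The point is its centre, half-way up (53 mm); z is its long axis. The cap (45 mm wide) is its top 20 mm.
- lid_edge (a point): Middle of the free edge of the lid, a board 166 mm from hinge to edge, 280 wide, 14 thick (underside in the hinge plane). Axes turn with the lid: x along it to the hinge, y along the edge, z out of its outer face. Open, it leans to the robot, its outer face up and to the back; a stiff hinge keeps it where it is left and 4 N at the edge moves it. It is shut by pushing on the outer face.
- lid (a joint): Lid angle (rad) about the hinge line: 0 is pressed fully down, parallel to the slope; about 0.06 resting on its springy rubber seal; 1.75 open as far as it goes. At angle a it rises a - 0.436 rad above the level, seen from the hinge toward the robot. The seal pushes back about 2 N per mm at the front edge.
- lock_grip (a point): Middle of the lock's steel T handle, a bar 70 mm long, 13 thick, 28 high, 140 mm from the hinge line and 50 above the lid's underside, in the middle of its width. z is the turning axis, out of and square to the lid (with the lid shut it leans 25 degrees to the robot); x is the bar's length. The bar reaches 10 mm further out, 18 further in; free for fingertips to 20 mm further in.
- lock (a joint): Lock angle (rad), growing clockwise seen from above: 0 open, bar running up and down the slope; 1.571 locked (a stop), bar parallel to the lid's edge. Lid only resting: the cam's nose butts on the keeper at about 0.2. Press the handle in along its axis, 2 to 6 mm, 8 to 14 N (it varies), keep pressing and turn (up to 0.4 Nm). The ramped cam goes under the keeper, draws the lid tight and holds.
- keeper: Hooked steel keeper on the middle of the box's front, just beyond the lid's edge: its square lip stands over the path of the cam, 32 to 52 mm from the lock's axis. Origin on the lock's axis, at the outer face of the fully shut lid; its height is set by screws and varies by 1 mm. The cam presses on it with up to 30 N when all is well; a cam forced against its side bends it (60 N).
- salt: Glass salt shaker with a metal top, 44 mm in diameter, 90 mm high; origin under its foot. Leave alone.
- tin: Food tin, 58 mm in diameter, 72 mm high; origin under its foot. Leave alone.
- jar_in_box: The jar already in the box, of the same shape as the one to put away; origin under its foot. Leave alone.
There are look-alikes about, which are no part of the job. Leave any pink or red look-alike of the part that bears spice_jar_mid alone.

How it is judged:
By the outcome, as a careful person would: the job done as asked, in the order asked, and still so for the second after the job is handed in, with the robot touching nothing.
It also fails if it takes over 72 s, if anything falls off the work surface, if the arm or the gripper's body presses on something with over 40 N, if the wrist force passes 120 N, or if a joint passes its speed limit or range.

### The arm

A 6-joint arm with a two-finger parallel gripper is mounted at the origin on a cart in front of the work surface, level with it; the furniture and walls round the work are solid. World frame = base frame: x ahead of the robot, y to its left, z up, the work surface at z = 0. Lengths are in mm, angles in rad, forces in N, time in s.
With the tool pointing down it reaches from about 350 to 775 mm from the base axis. Payload 7.3 kg.
Tool frame: the origin (TCP) lies on the centre line of the jaws, within the pads' length; the fingertips stand 17 mm ahead of it and the grasp point (between the pads) lies 2 mm behind it; z points along the fingers, y is the line along which they close (so a half turn about z gives the same grasp; the last joint's range is limited). The gripper opens to 92 mm and grips with 3 to 60 N. Pads are 19 mm wide; open, the fingers measure 130 mm over their backs; the gripper's body (75 mm by 190 mm) begins 47 mm behind the grasp point.
Start: joints at [1.201, 0.342, 1.524, -0, 1.275, -0.146], TCP at [116.499, 511.929, 243.741] pointing down, gripper open.
Joint ranges: [-2.53, 2.53], [-0.77, 2.02], [0.04, 2.7], [-1, 4.14], [0.28, 2.66], [-3.11, 3.11]. Speed limits (rad/s): [2.57, 2.57, 3.14, 3.14, 3.14, 3.14].

### API

Orientations are given as [roll, pitch, yaw] about the fixed x, y, z axes, in that order (R = Rz(yaw) Ry(pitch) Rx(roll)).
In Python, from plant import bot gives the robot as it stands. The module is installed in compiled form; this text tells all that it offers.
- The arm moves only by the shell command python3 -m pendant 'ROWS'. ROWS is JSON, a list of rows, each a list of 3 entries, a list of its own where there are three numbers: the shift along the world's x, y, z as a fraction of full scale, then the turn, a rotation vector about the world's x, y, z as a fraction of full scale, then the opening, from -1 (shut) to 1 (fully open), so that 0 is half open. In form: [[[tx, ty, tz], [rx, ry, rz], claw], ...]. A call has exactly 10 rows; each row shifts and turns the commanded pose from where the row before left it; what a row does not reach is not made up. Full scale, the value 1, is 30 mm for a shift and 0.12 rad for a turn. A row lasts 1/12 s, in which the tool goes at most 41.7 mm and 7.16 degrees, less where a joint would pass 70% of its speed; a pose out of reach is approached as far as the arm can. A call with a number of a shift or a turn outside -1 to 1 is refused whole. A call with a gripper value outside its range is refused whole. The fingers move at their own pace and stop on an object; the grip force is fixed at half the most. Time passes only in rows, so rows that do not move let the fingers close, or fill a call up. It gives the time, the measured TCP pose, the force, the opening and the grip force at its end, in the units of the state.
- bot.get_obs(): the state, without advancing time (a new reading comes with each control period).
- bot.capture(name): name is "scene" or "top" or "wrist"; returns the picture (480x640x3 uint8, blue, green, red); there is no depth.
- bot.camera_params(name): a dict with "fovy" (degrees; the focal length in pixels is half the picture's height over the tangent of half this angle, whatever the lens; pixels are square), "cx", "cy" (the principal point, pixels), "camera_from_world" (4x4, takes a point from world to camera coordinates). Camera axes: x right, y down, z forward; pixel columns grow to the right and rows downward; lengths in mm; the calibration is good to about 2 mm. A picture is of the moment at which its call begins: read the wrist's pose just before it. camera_params takes no time and is no camera call; for the wrist camera it gives the pose at the moment of the call.
- bot.close_job(): hands the job in; it is judged then, once.
The state is a dict: "time": time; "joint_positions": joint angles; "dq": joint speeds; "tau": joint torques, N m; "tool_pos": TCP position; "tcp_rot": TCP orientation; "contact_force": force on the tool from outside, world axes, zero at the start; "moment": the same for the moment, N m; "grip_width": finger opening in mm; "finger_force": force on a finger pad.
Only numpy, scipy, OpenCV 4.12 (cv2) and the standard library are available. Lean on these libraries where they do the work, as an engineer would, in place of code of your own. Each camera call takes 0.05 s, during which the arm holds its last target. There are 200 camera calls.

## Working session

There is one attempt and no reset: what is moved stays moved. The work goes in short steps, Python scripts to look and compute and a shell command to move; the robot and the scene stay as the last step left them, time stands still between calls to the robot, and variables do not carry over. Pictures are saved under pics/ and viewed, at most 10 in all, crops included, and the job is handed in when it is done.

```bash
mkdir -p pics
cat > h.py <<'E'
import numpy as np, cv2
from plant import bot
from scipy.spatial.transform import Rotation as R
def ray(P,u,v):
    f=240/np.tan(np.radians(P['fovy'])/2);M=np.array(P['camera_from_world'])
    d=M[:3,:3].T@np.array([(u-P['cx'])/f,(v-P['cy'])/f,1]);c=-M[:3,:3].T@M[:3,3];return c,d
def atz(P,u,v,z):
    c,d=ray(P,u,v);return c+d*(z-c[2])/d[2]
def proj(P,p):
    f=240/np.tan(np.radians(P['fovy'])/2);M=np.array(P['camera_from_world'])
    q=M[:3,:3]@np.array(p)+M[:3,3];return [P['cx']+f*q[0]/q[2],P['cy']+f*q[1]/q[2]]
def tri(obs):
    A=np.zeros((3,3));b=np.zeros(3)
    for P,u,v in obs:
        c,d=ray(P,u,v);d=d/np.linalg.norm(d);N=np.eye(3)-np.outer(d,d);A+=N;b+=N@c
    return np.linalg.solve(A,b)
E
python3 - <<'E'
from h import *
for n in ["scene","top"]:
    cv2.imwrite(f"pics/{n}0.png",bot.capture(n)); P=bot.camera_params(n); print(n,P)
o=bot.get_obs();print(o)
E
```

```text
scene {'fovy': 52.08746413625534, 'cx': 323.06994747660787, 'cy': 239.50344648768532, 'camera_from_world': array([[-9.29518784e-01, -3.68656285e-01,  9.34739066e-03,
         5.17384336e+02],
       [-2.95395358e-01,  7.29148571e-01, -6.17319969e-01,
         1.79172039e+02],
       [ 2.20763250e-01, -5.76571683e-01, -7.86656648e-01,
         9.33741518e+02],
       [ 0.00000000e+00,  0.00000000e+00,  0.00000000e+00,
         1.00000000e+00]])}
top {'fovy': 50.24551639189829, 'cx': 318.72949867813645, 'cy': 240.44970564469585, 'camera_from_world': array([[-3.31689708e-01, -9.43315181e-01,  1.17646600e-02,
         2.32716104e+02],
       [-7.54173107e-01,  2.57650233e-01, -6.04019273e-01,
         4.73887321e+02],
       [ 5.66749382e-01, -2.09219566e-01, -7.96882871e-01,
         7.52365481e+02],
       [ 0.00000000e+00,  0.00000000e+00,  0.00000000e+00,
         1.00000000e+00]])}
{'time': 0.1, 'joint_positions': array([ 1.20097032e+00,  3.42670089e-01,  1.52488967e+00, -1.11812611e-05,
        1.27538980e+00, -1.46003660e-01]), 'dq': array([-0.00117063, -0.00336106, -0.00239566, -0.00090336,  0.00047313,
       -0.00083378]), 'tau': array([ 1.20175853e-03, -4.32002699e+01, -2.44698268e+01,  7.17790006e-02,
        5.25071018e-02, -6.78706942e-05]), 'tool_pos': array([116.39344177, 511.60395153, 243.11670037]), 'tcp_rot': array([-3.14024863e+00, -1.86831135e-04,  2.91777344e+00]), 'contact_force': array([-0.59830513,  0.07024155, -0.70450587]), 'moment': array([0.02093074, 0.01069743, 0.00707282]), 'finger_force': 0.0, 'grip_width': 92.00935977654939}
```

View pics/scene0.png

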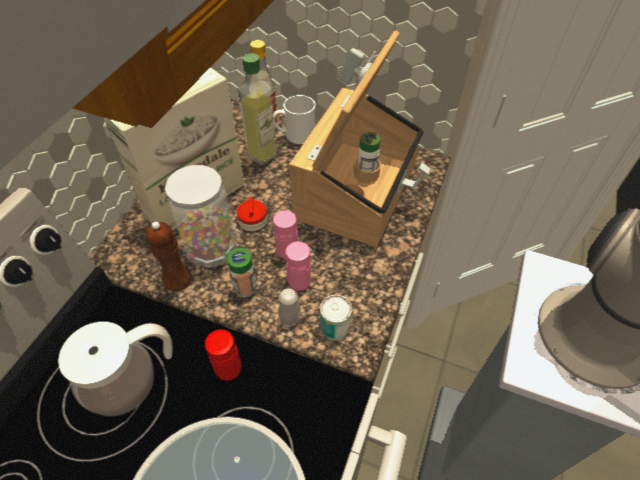

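View pics/top0.png

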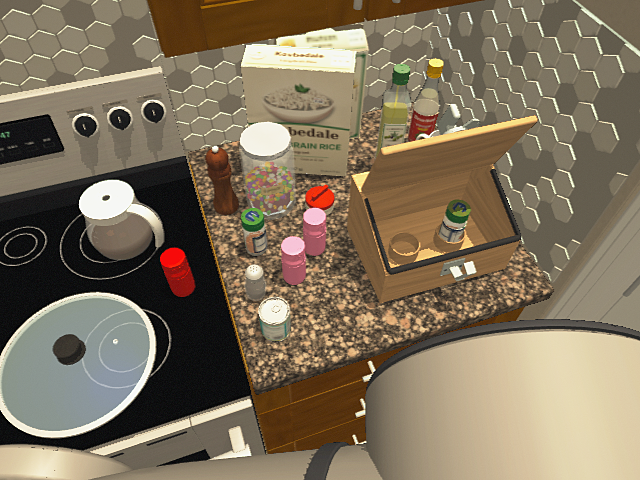

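Candidates for the jar are the green-capped jar at scene (240,270) / top (254,232), the jar in the box at scene (370,150), two pink ones at scene (286,233) and (298,265), and a red one at scene (222,355). I choose the green-capped one on the worktop. Next is a close crop of it and the box.

Run:
```python
import cv2,numpy as np
s=cv2.imread('pics/scene0.png');t=cv2.imread('pics/top0.png')
z=lambda im,x,y,w,h,k:cv2.resize(im[y:y+h,x:x+w],None,fx=k,fy=k,interpolation=cv2.INTER_CUBIC)
a=z(s,285,25,160,225,2) # 320x450
b=z(t,340,110,200,195,2.4) #480x468
c=np.zeros((600,800,3),np.uint8);c[:450,:320]=a;c[:468,320:]=b
c[450:,0:160]=z(s,220,245,53,50,3)[:150,:159].shape and cv2.resize(s[245:295,220:273],(160,150))
c[468:,320:480]=cv2.resize(t[205:249,230:283],(160,132))
cv2.imwrite('pics/c1.png',c)
```

```text
(no output)
```

View pics/c1.png

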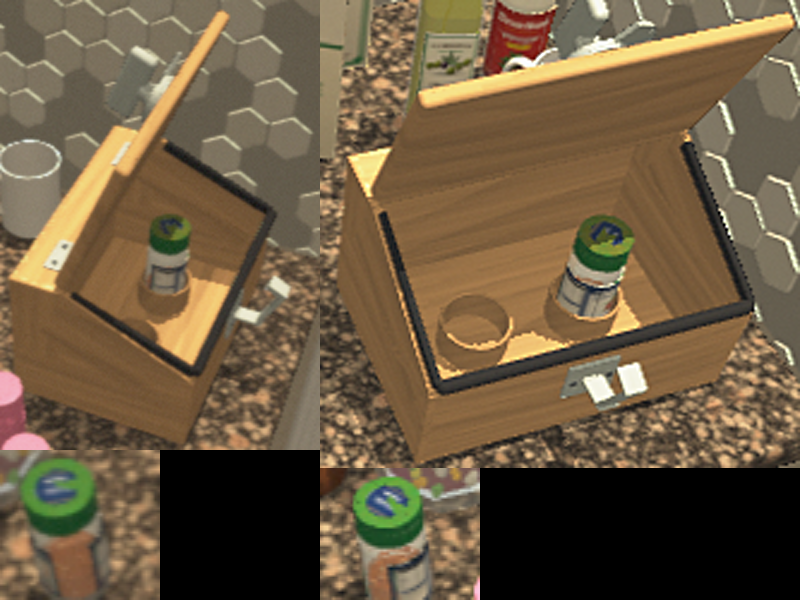

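```bash
cat > fit.py <<'E'
from h import *
from scipy.optimize import least_squares
S=bot.camera_params('scene');T=bot.camera_params('top')
print('jar cap top',tri([(S,239.5,257),(T,252.5,216.7)]),atz(S,239.5,257,106),atz(T,252.5,216.7,106))
L=[(S,(-100,140,0),(376,246)),(S,(100,140,171),(292,164)),(S,(100,140,0),(296,222.5)),(S,(100,-140,171),(341,88.5)),
(T,(-100,140,0),(381.7,301.7)),(T,(-100,-140,0),(503.8,269.6)),(T,(100,140,171),(351.7,174.6)),(T,(-5,52,48),(405,245.4)),
(T,(-5,-52,124),(459.6,207.1)),(S,(-5,-52,124),(370.5,138))]
def lidp(a,d,y,n):
    e=a-.436; return np.array([40-d*np.cos(e)+n*np.sin(e)*1,y,175+d*np.sin(e)+n*np.cos(e)])
LL=[(T,140,0,(383.8,153.8)),(T,-140,0,(537,121)),(S,140,7,(397.5,32.5))]
def W(p,q): c,s=np.cos(p[2]),np.sin(p[2]); return np.array([p[0]+c*q[0]-s*q[1],p[1]+s*q[0]+c*q[1],q[2]])
def res(p):
    r=[np.subtract(proj(P,W(p,q)),uv) for P,q,uv in L]
    r+=[np.subtract(proj(P,W(p,lidp(p[3],166,y,n))),uv) for P,y,n,uv in LL]
    return np.ravel(r)
if __name__=='__main__':
    f=least_squares(res,[500,-100,0,1.6],loss='soft_l1')
    print(f.x);print(res(f.x).reshape(-1,2).round(1))
    p=f.x
    print('cup',W(p,(-5,52,18)),'lidedge',W(p,lidp(p[3],166,0,0)))
    for n,u in [((S,286,222),(S,298,252)),]: print(atz(*n,100),atz(*u,100))
    print('salt',atz(S,288,297,90),atz(T,255,270,90),'tin',atz(S,335,304,72),'pinks top',atz(T,315,215,100),atz(T,293,245,100), 'mill',atz(T,217,152,170))
E
python3 fit.py
```

```text
jar cap top [663.29128538 153.86541217 101.02581823] [661.59009228 156.32125906 106.        ] [658.42715727 154.86971232 106.        ]
[ 5.41134023e+02 -1.83101421e+02 -2.52317746e-02  9.16883806e+01]
[[ 2.500e+00  2.000e+00]
 [-1.100e+00 -7.000e-01]
 [-1.900e+00 -2.800e+00]
 [ 2.300e+00 -2.300e+00]
 [-5.000e-01  3.400e+00]
 [ 1.900e+00  2.000e-01]
 [ 1.000e-01  1.000e-01]
 [ 1.100e+00 -2.100e+00]
 [ 8.000e-01  3.000e-01]
 [ 1.300e+00 -7.000e-01]
 [-4.990e+01 -6.600e+00]
 [-8.220e+01  2.000e-01]
 [-1.513e+02  1.267e+02]]
cup [ 537.44752761 -130.99182719   18.        ] lidedge [ 745.29824792 -188.25394003  150.8182016 ]
[619.2915438  42.5466463 100.       ] [568.09787959 101.26379807 100.        ]
salt [548.15448343 192.68540745  90.        ] [545.46844822 181.65864808  90.        ] tin [468.87456905 164.69485385  72.        ] pinks top [627.59231703  35.15955579 100.        ] [570.67700985  99.26292333 100.        ] mill [791.18500908 186.8504869  170.        ]
```

Run:
```python
from fit import *
import fit
fit.LL=[]; f=least_squares(lambda p:res(np.r_[p,1.6]),[541,-183,0],loss='soft_l1');print(f.x,res(np.r_[f.x,1.6]).reshape(-1,2).round(1).tolist())
fit.L=[]
for P,y,n,uv in LL: 
  for a in (1.2,1.4,1.6,1.75): print(a,uv,np.round(proj(P,W(f.x,lidp(a,166,y,n))),0))
fit.L
p=f.x;print('cup',W(p,(-5,52,18)))
```

```text
jar cap top [663.29128538 153.86541217 101.02581823] [661.59009228 156.32125906 106.        ] [658.42715727 154.86971232 106.        ]
[ 5.42103813e+02 -1.81695004e+02 -1.30289723e-02] [[2.8, 2.1], [-1.3, 0.3], [-2.1, -1.9], [0.8, -2.0], [-0.5, 3.8], [1.1, -0.8], [-1.1, 0.7], [0.4, -2.1], [-0.2, -0.1], [0.4, -0.5]]
1.2 (383.8, 153.8) [397. 201.]
1.4 (383.8, 153.8) [392. 180.]
1.6 (383.8, 153.8) [386. 160.]
1.75 (383.8, 153.8) [380. 146.]
1.2 (537, 121) [551. 161.]
1.4 (537, 121) [547. 142.]
1.6 (537, 121) [541. 123.]
1.75 (537, 121) [535. 111.]
1.2 (397.5, 32.5) [382. 138.]
1.4 (397.5, 32.5) [368. 125.]
1.6 (397.5, 32.5) [352. 113.]
1.75 (397.5, 32.5) [339. 106.]
cup [ 537.78172449 -129.63427406   18.        ]
```

```bash
cat >> h.py <<'E'
def Rt(t,psi,spin=0):  # tool z tilted t from down toward heading psi; y horizontal-left
    z=np.array([np.sin(t)*np.cos(psi),np.sin(t)*np.sin(psi),-np.cos(t)]);y=np.array([-np.sin(psi),np.cos(psi),0])
    return R.from_matrix(np.c_[np.cross(y,z),y,z])*R.from_euler('z',spin)
def to(pos,rot):
    o=bot.get_obs();d=np.array(pos)-o['tool_pos'];r=(rot*R.from_euler('xyz',o['tcp_rot']).inv()).as_rotvec()
    print('t %.2f pos %s  shift(units) %s turn(units) %s F %s w %.1f q %s'%(o['time'],o['tool_pos'].round(1),(d/30).round(2),(r/.12).round(2),o['contact_force'].round(1),o['grip_width'],o['joint_positions'].round(2)))
E
python3 - <<'E'
from h import *
T=bot.camera_params('top');S=bot.camera_params('scene')
print('candy',atz(T,268,138,150),atz(S,195,180,150),tri([(T,268,138),(S,195,180)]))
print('mill',tri([(T,215,150),(S,157,227)]),'kettle',tri([(T,111,192),(S,93,350)]),'pink1',tri([(T,315,215),(S,286,218)]),'red',tri([(T,175,253),(S,220,340)]))
to([420,200,243],Rt(.42,0))
to([662,156,190],Rt(.42,0))
P=bot.camera_params('wrist');print(P['fovy'],np.linalg.inv(P['camera_from_world']).round(2))
E
```

```text
candy [820.7343338   73.73064859 150.        ] [809.89158337  48.79117733 150.        ] [780.23265939  82.12765018 189.18085626]
mill [799.3793086  189.51055567 168.2343102 ] kettle [787.46702461 409.61623566 125.03172311] pink1 [621.49414585  37.5211897  106.71234624] red [615.16883373 315.61745767 107.43602007]
t 0.10 pos [116.4 511.6 243.1]  shift(units) [ 10.12 -10.39  -0.  ] turn(units) [-0.38 -3.49  1.84] F [-0.6  0.1 -0.7] w 92.0 q [ 1.2   0.34  1.52 -0.    1.28 -0.15]
t 0.10 pos [116.4 511.6 243.1]  shift(units) [ 18.19 -11.85  -1.77] turn(units) [-0.38 -3.49  1.84] F [-0.6  0.1 -0.7] w 92.0 q [ 1.2   0.34  1.52 -0.    1.28 -0.15]
68.125364638848 [[ 2.2000e-01  9.3000e-01  3.0000e-01  3.5590e+01]
 [ 9.8000e-01 -2.1000e-01 -7.0000e-02  5.3074e+02]
 [-0.0000e+00  3.1000e-01 -9.5000e-01  3.8413e+02]
 [ 0.0000e+00  0.0000e+00  0.0000e+00  1.0000e+00]]
```

```bash
python3 -m pendant '[[[0.9,-0.95,0],[0,-0.35,0.2],1],[[0.95,-0.95,0],[0,-0.35,0.2],1],[[0.95,-0.95,0],[0,-0.35,0.2],1],[[0.95,-0.95,0],[0,-0.35,0.2],1],[[0.95,-0.95,0],[0,-0.35,0.2],1],[[0.95,-0.95,0],[0,-0.35,0.2],1],[[0.95,-0.95,0],[0,-0.35,0.2],1],[[0.95,-0.95,0],[0,-0.35,0.2],1],[[0.95,-0.95,0],[0,-0.35,0.2],1],[[0.95,-0.95,0],[0,-0.35,0.2],1]]'
python3 - <<'E'
from h import *
to([640,156,205],Rt(.42,0))
E
```

```text
time: 0.93
tool_pos: [400.8, 225.4, 243.8]
tcp_rot: [3.097, 0.419, -3.13]
contact_force: [0.2, 1.1, -0.2]
grip_width: 92.2
finger_force: 0.0
t 0.93 pos [400.8 225.4 243.8]  shift(units) [ 7.97 -2.31 -1.29] turn(units) [-0.34 -0.01 -0.25] F [ 0.2  1.1 -0.2] w 92.2 q [ 0.43  0.04  1.99 -0.19  0.72 -1.05]
```

```bash
python3 -m pendant '[[[0.8,-0.23,-0.13],[-0.03,0,-0.02],1],[[0.8,-0.23,-0.13],[-0.03,0,-0.02],1],[[0.8,-0.23,-0.13],[-0.03,0,-0.02],1],[[0.8,-0.23,-0.13],[-0.03,0,-0.02],1],[[0.8,-0.23,-0.13],[-0.03,0,-0.02],1],[[0.8,-0.23,-0.13],[-0.03,0,-0.02],1],[[0.8,-0.23,-0.13],[-0.03,0,-0.02],1],[[0.8,-0.23,-0.13],[-0.03,0,-0.02],1],[[0.8,-0.23,-0.13],[-0.03,0,-0.02],1],[[0.8,-0.23,-0.13],[-0.03,0,-0.02],1]]'
python3 - <<'E'
from h import *
P=bot.camera_params('wrist');cv2.imwrite('pics/w1.png',bot.capture('wrist'))
np.save('w1.npy',P)
to([661,155,150],Rt(.42,0)); print(proj(P,[661,155,106]))
E
```

```text
time: 1.77
tool_pos: [640.8, 157.4, 203.9]
tcp_rot: [3.136, 0.415, -3.14]
contact_force: [0.5, 0.6, 0.2]
grip_width: 91.9
finger_force: 0.0
t 1.82 pos [644.4 155.9 203.4]  shift(units) [ 0.55 -0.03 -1.78] turn(units) [-0.04 -0.02 -0.02] F [ 3.4 -2.2  0.1] w 91.7 q [ 0.15  0.44  1.57 -0.08  0.72 -1.38]
[np.float64(317.48675144946384), np.float64(214.46804518374245)]
```

View pics/w1.png

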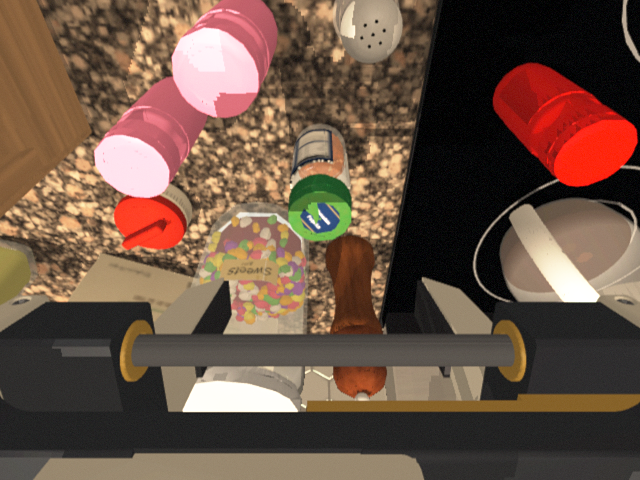

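Cap top at wrist (320,213), against a predicted (317,214), so the choice and position are confirmed: green cap, orange label.

```bash
python3 -m pendant '[[[0.12,-0.01,-0.75],[0,0,0],1],[[0.12,-0.01,-0.75],[0,0,0],1],[[0.12,-0.01,-0.75],[0,0,0],1],[[0.12,-0.01,-0.75],[0,0,0],1],[[0.1,-0.01,-0.75],[0,0,0],1],[[0,0,0],[0,0,0],1],[[0,0,0],[0,0,0],1],[[0,0,0],[0,0,0],-1],[[0,0,0],[0,0,0],-1],[[0,0,0],[0,0,0],-1]]'; python3 -m pendant '[[[0,0,0],[0,0,0],-1],[[0,0,0],[0,0,0],-1],[[0,0,0],[0,0,0],-1],[[0,0,0],[0,0,0],-1],[[0,0,0],[0,0,0],-1],[[0,0,0.1],[0,0,0],-1],[[0,0,0.4],[0,0,0],-1],[[0,0,0.8],[0,0,0],-1],[[0,0,1],[0,0,0],-1],[[0,0,1],[0,0,0],-1]]'
python3 - <<'E'
from h import *
to([662,154,91],Rt(.42,0))
E
```

```text
time: 2.65
tool_pos: [658.1, 156.7, 94.2]
tcp_rot: [3.135, 0.419, -3.14]
contact_force: [-0.0, -0.5, -0.5]
grip_width: 76.3
finger_force: 0.0
time: 3.48
tool_pos: [656.7, 156.3, 191.5]
tcp_rot: [3.136, 0.414, -3.139]
contact_force: [0.8, 1.0, -0.5]
grip_width: 44.0
finger_force: 30.0
t 3.48 pos [656.7 156.3 191.5]  shift(units) [ 0.18 -0.08 -3.35] turn(units) [-0.04 -0.05 -0.04] F [ 0.8  1.  -0.5] w 44.0 q [ 0.14  0.47  1.55 -0.08  0.71 -1.38]
```

```bash
python3 -m pendant '[[[-0.1,0,1],[0,0,0],-1],[[-0.5,-0.2,0.8],[0,0,0],-1],[[-0.95,-0.4,0],[0,0,0],-1],[[-0.95,-0.4,0],[0,0,0],-1],[[-0.95,-0.4,0],[0,0,0],-1],[[-0.95,-0.4,0],[0,0,0],-1],[[-0.95,-0.4,0],[0,0,0],-1],[[-0.95,-0.4,0],[0,0,0],-1],[[-0.95,-0.4,0],[0,0,0],-1],[[-0.5,-0.4,0],[0,0,0],-1]]'; python3 -m pendant '[[[0,-0.7,0],[0,0,0],-1],[[0,-0.7,0],[0,0,0],-1],[[0,-0.7,0],[0,0,0],-1],[[0,-0.7,0],[0,0,0],-1],[[0,-0.7,0],[0,0,0],-1],[[0,-0.7,0],[0,0,0],-1],[[0,-0.7,0],[0,0,0],-1],[[0,-0.7,0],[0,0,0],-1],[[0,-0.3,0],[0,0,0],-1],[[0,0,0],[0,0,0],-1]]'
python3 - <<'E'
from h import *
P=bot.camera_params('wrist');cv2.imwrite('pics/w2.png',bot.capture('wrist'))
np.save('w2.npy',P)
to([478,-130,222],Rt(.42,0)); o=bot.get_obs();p=o['tool_pos'];print(p,proj(P,p+[3,0,12]), 'cup',proj(P,[537.8,-129.6,48]))
E
```

```text
time: 4.32
tool_pos: [421.5, 54.4, 244.6]
tcp_rot: [3.135, 0.414, -3.139]
contact_force: [0.2, -0.7, 0.0]
grip_width: 44.4
finger_force: 30.0
time: 5.15
tool_pos: [424.9, -124.4, 245.4]
tcp_rot: [3.136, 0.417, 3.141]
contact_force: [0.1, -0.5, -0.7]
grip_width: 44.5
finger_force: 30.0
t 5.20 pos [ 424.7 -123.3  245.2]  shift(units) [ 1.78 -0.22 -0.77] turn(units) [-0.05 -0.03 -0.02] F [-0.1 -0.2 -1.3] w 44.7 q [-0.63 -0.    2.03  0.34  0.81 -2.4 ]
[ 424.67007953 -123.26319742  245.19333693] [np.float64(324.2786957574004), np.float64(341.2819191993057)] cup [np.float64(316.0893428535798), np.float64(224.3479190972281)]
```

View pics/w2.png

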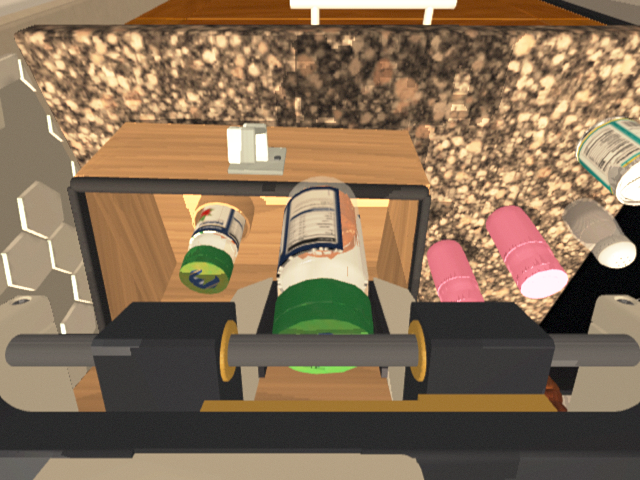

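Run:
```python
from fit import *
P=np.load('w2.npy',allow_pickle=True).item()
p=[542.1,-181.7,-.013]
for q in [(-5,-52,124),(-100,140,104),(-100,-140,104),(-100,140,112),(-100,-140,112),(-100,140,0),(-100,-140,0)]: print(q,np.round(proj(P,W(p,q)),1))
t=np.array([424.7,-123.3,245.2])
print('cap rim near edge/ foot', [np.round(proj(P,t+[3.5+dx,0.,h]),1) for dx in(-23,0) for h in (12,-8,-94)])
```

```text
jar cap top [663.29128538 153.86541217 101.02581823] [661.59009228 156.32125906 106.        ] [658.42715727 154.86971232 106.        ]
(-5, -52, 124) [201.3 277.1]
(-100, 140, 104) [428.2 178.3]
(-100, -140, 104) [ 67.1 174.8]
(-100, 140, 112) [430.5 184. ]
(-100, -140, 112) [ 61.5 180.5]
(-100, 140, 0) [404.6 121.6]
(-100, -140, 0) [122.9 118.2]
cap rim near edge/ foot [array([324.5, 309.6]), array([324. , 271.3]), array([322.8, 166.7]), array([324.2, 342. ]), array([323.8, 304.3]), array([322.7, 197.5])]
```

```bash
python3 -m pendant '[[[0.9,-0.06,-0.2],[0,0,0],-1],[[0.9,-0.06,-0.2],[0,0,0],-1],[[0.6,0,-0.8],[0,0,0],-1],[[0.6,0,-0.8],[0,0,0],-1],[[0.6,0,-0.7],[0,0,0],-1],[[0,0,-0.3],[0,0,0],-1],[[0,0,0],[0,0,0],-1],[[0,0,0],[0,0,0],-1],[[0,0,0],[0,0,0],-1],[[0,0,0],[0,0,0],-1]]'
python3 - <<'E'
from h import *
s=bot.capture('scene');t=bot.capture('top');w=bot.capture('wrist');
P=bot.camera_params('wrist');np.save('w3.npy',P)
z=lambda im,x,y:cv2.resize(im[y:y+100,x:x+133],(400,300),interpolation=cv2.INTER_CUBIC)
c=np.zeros((600,800,3),np.uint8);c[:300,:400]=z(s,320,110);c[:300,400:]=z(t,370,165);c[300:,:400]=cv2.resize(w[90:390,140:540],(400,300))
for n,i in zip('stw',(s,t,w)):cv2.imwrite(f'pics/{n}3.png',i)
cv2.imwrite('pics/c3.png',c)
to([534,-127,154],Rt(.42,0))
E
```

```text
time: 6.03
tool_pos: [532.9, -126.3, 156.8]
tcp_rot: [3.137, 0.419, -3.139]
contact_force: [0.0, 0.6, -0.5]
grip_width: 44.3
finger_force: 30.0
t 6.18 pos [ 532.9 -126.4  156.4]  shift(units) [ 0.04 -0.02 -0.08] turn(units) [-0.04 -0.02 -0.03] F [ 0.5 -0.1 -0.9] w 44.4 q [-0.48  0.31  1.93  0.37  0.56 -2.34]
```

View pics/c3.png

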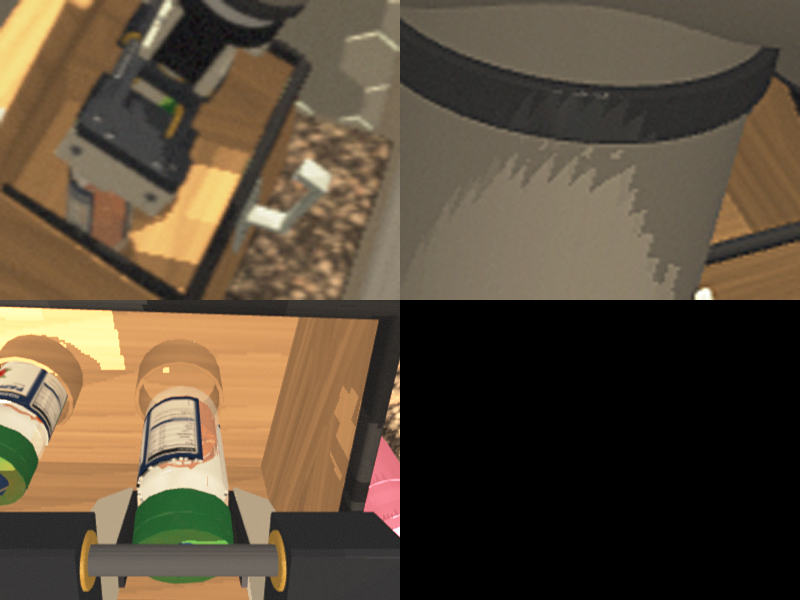

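Run:
```python
from h import *
P=np.load('w3.npy',allow_pickle=True).item();w=cv2.imread('pics/w3.png')
x0,y0,k=250,110,5.7
c=cv2.resize(w[y0:y0+105,x0:x0+140],None,fx=k,fy=k,interpolation=cv2.INTER_CUBIC)
def circ(cx,cy,z,r,col):
    a=np.linspace(0,2*np.pi,60);pts=[proj(P,[cx+r*np.cos(t),cy+r*np.sin(t),z]) for t in a]
    pts=((np.array(pts)-[x0,y0]+.5)*k).round().astype(np.int32);cv2.polylines(c,[pts],True,col,1)
circ(537.8,-126.5,48,28,(255,0,0));circ(537.8,-126.5,18,28,(255,255,0))
circ(538.9,-126.4,62,23,(0,0,255))
print([proj(P,[537.8+d,-126.5,48]) for d in (0,1)],[proj(P,[538.9,-126.4+d,62]) for d in (0,1)])
cv2.imwrite('pics/c4.png',c)
```

```text
[[np.float64(320.91794405885366), np.float64(187.00433142782836)], [np.float64(320.9163822466772), np.float64(188.21889044012113)]] [[np.float64(321.1050279504329), np.float64(200.43768777455128)], [np.float64(322.62353987902213), np.float64(200.43812741751918)]]
```

View pics/c4.png

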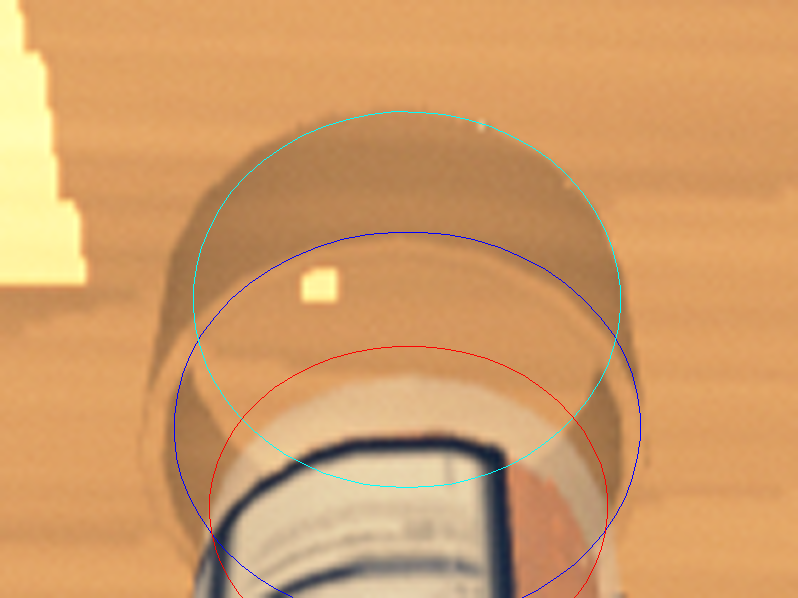

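```bash
python3 -m pendant '[[[-0.03,-0.07,0],[0,0,0],-1],[[0,0,-0.1],[0,0,0],-1],[[0,0,-0.25],[0,0,0],-1],[[0,0,-0.25],[0,0,0],-1],[[0,0,-0.25],[0,0,0],-1],[[0,0,-0.2],[0,0,0],-1],[[0,0,-0.2],[0,0,0],-1],[[0,0,-0.1],[0,0,0],-1],[[0,0,0],[0,0,0],-1],[[0,0,0],[0,0,0],-1]]'
python3 - <<'E'
from h import *
w=bot.capture('wrist');cv2.imwrite('pics/w5.png',w)
to([534,-127,112],Rt(.42,0))
E
```

```text
time: 7.02
tool_pos: [532.0, -128.3, 114.5]
tcp_rot: [3.135, 0.416, -3.14]
contact_force: [1.0, 0.2, -0.8]
grip_width: 44.7
finger_force: 30.0
t 7.07 pos [ 532.2 -128.3  114.8]  shift(units) [ 0.06  0.04 -0.09] turn(units) [-0.05 -0.03 -0.04] F [ 0.2  1.6 -1. ] w 44.2 q [-0.49  0.38  1.98  0.46  0.45 -2.44]
```

```bash
python3 -m pendant '[[[0,0,-0.03],[0,0,0],-1],[[0,0,-0.03],[0,0,0],-1],[[0,0,-0.03],[0,0,0],-1],[[0,0,0],[0,0,0],-1],[[0,0,0],[0,0,0],-1],[[0,0,0],[0,0,0],-1],[[0,0,0],[0,0,0],-1],[[0,0,0],[0,0,0],-1],[[0,0,0],[0,0,0],-1],[[0,0,0],[0,0,0],-1]]'
python3 - <<'E'
from h import *
w=bot.capture('wrist');cv2.imwrite('pics/w5.png',w)
to([534,-127,112],Rt(.42,0))
E
```

```text
time: 7.9
tool_pos: [532.0, -128.3, 112.0]
tcp_rot: [3.136, 0.416, -3.139]
contact_force: [0.4, 0.3, -0.8]
grip_width: 44.5
finger_force: 30.0
t 7.95 pos [ 532.  -128.3  112.1]  shift(units) [ 0.07  0.04 -0.  ] turn(units) [-0.05 -0.03 -0.04] F [ 0.3 -0.3 -1.9] w 44.5 q [-0.49  0.39  1.98  0.47  0.45 -2.45]
```

Still free; a bit lower, then release if it touches.

```bash
python3 -m pendant '[[[0,0,-0.03],[0,0,0],-1],[[0,0,-0.03],[0,0,0],-1],[[0,0,0],[0,0,0],-1],[[0,0,0],[0,0,0],-1],[[0,0,0],[0,0,0],-1],[[0,0,0],[0,0,0],-1],[[0,0,0],[0,0,0],-1],[[0,0,0],[0,0,0],-1],[[0,0,0],[0,0,0],-1],[[0,0,0],[0,0,0],-1]]'
python3 - <<'E'
from h import *
P=bot.camera_params('wrist');np.save('w6.npy',P)
w=bot.capture('wrist');cv2.imwrite('pics/w6.png',w)
to([534,-127,112],Rt(.42,0))
E
```

```text
time: 8.78
tool_pos: [532.1, -128.3, 110.4]
tcp_rot: [3.136, 0.417, -3.139]
contact_force: [0.4, -0.2, 1.8]
grip_width: 44.3
finger_force: 30.0
t 8.83 pos [ 532.1 -128.3  110.3]  shift(units) [0.06 0.04 0.06] turn(units) [-0.04 -0.03 -0.04] F [-0.   0.3  0.1] w 44.3 q [-0.49  0.39  1.98  0.47  0.44 -2.46]
```

View pics/w6.png

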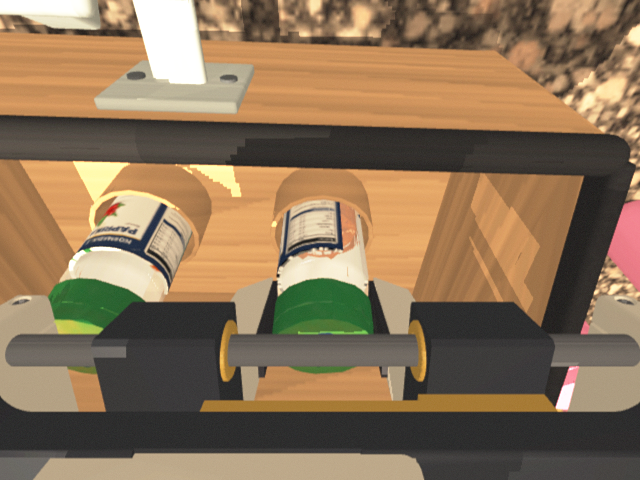

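The jar is inside the free cup at (320,230), upright, beside its twin. I'll lower it slightly more, release and back off.

```bash
python3 -m pendant '[[[0,0,-0.03],[0,0,0],-1],[[0,0,-0.03],[0,0,0],-1],[[0,0,0],[0,0,0],-1],[[0,0,0],[0,0,0],-1],[[0,0,0],[0,0,0],-1],[[0,0,0],[0,0,0],-1],[[0,0,0],[0,0,0],-1],[[0,0,0],[0,0,0],-1],[[0,0,0],[0,0,0],-1],[[0,0,0],[0,0,0],-1]]'
```

```text
time: 9.67
tool_pos: [533.0, -128.5, 110.3]
tcp_rot: [3.137, 0.42, -3.139]
contact_force: [-4.3, 1.8, 14.4]
grip_width: 44.2
finger_force: 30.0
```

Contact: 14 N on the cup floor. Release.

```bash
python3 -m pendant '[[[0,0,0.02],[0,0,0],0.35],[[0,0,0],[0,0,0],0.35],[[0,0,0],[0,0,0],0.35],[[0,0,0],[0,0,0],0.35],[[-0.1,0,0.23],[0,0,0],0.35],[[-0.2,0,0.45],[0,0,0],0.35],[[-0.3,0,0.6],[0,0,0],0.35],[[-0.4,0,0.9],[0,0,0],0.35],[[-0.4,0,0.9],[0,0,0],0.35],[[-0.4,0,0.9],[0,0,0],0.35]]'
python3 - <<'E'
from fit import *
P=bot.camera_params('wrist');np.save('w7.npy',P)
w=bot.capture('wrist');cv2.imwrite('pics/w7.png',w)
t=bot.capture('top');s=bot.capture('scene')
c=np.zeros((600,800,3),np.uint8);c[:300,:400]=cv2.resize(w,(400,300));c[300:,:400]=cv2.resize(t,(400,300));c[:300,400:]=cv2.resize(s,(400,300))
cv2.imwrite('pics/c7.png',c);cv2.imwrite('pics/s7.png',s)
p=[544,-180,-.013]
to([500,-180,340],Rt(0,0))
for a in (1.6,1.65,1.7):
  for d in (140,155,166): print(a,d,'outer face',W(p,lidp(a,d,0,14)).round(1))
E
```

```text
time: 10.5
tool_pos: [476.8, -128.1, 229.5]
tcp_rot: [3.136, 0.415, -3.14]
contact_force: [0.6, -0.9, 0.5]
grip_width: 61.6
finger_force: 0.0
jar cap top [663.29128538 153.86541217 101.02581823] [661.59009228 156.32125906 106.        ] [658.42715727 154.86971232 106.        ]
t 10.65 pos [ 478.2 -128.9  230.8]  shift(units) [ 0.73 -1.7   3.64] turn(units) [-0.03  3.5  -0.03] F [ 0.  -0.1 -1. ] w 61.5 q [-0.55  0.11  1.95  0.33  0.75 -2.33]
1.6 140 outer face [ 541.5 -180.   309.1]
1.6 155 outer face [ 535.5 -179.9  322.9]
1.6 166 outer face [ 531.2 -179.8  333. ]
1.65 140 outer face [ 548.2 -180.1  311.1]
1.65 155 outer face [ 543.  -180.   325.1]
1.65 166 outer face [ 539.1 -179.9  335.4]
1.7 140 outer face [ 555.1 -180.1  312.7]
1.7 155 outer face [ 550.5 -180.1  327. ]
1.7 166 outer face [ 547.2 -180.   337.5]
```

View pics/c7.png

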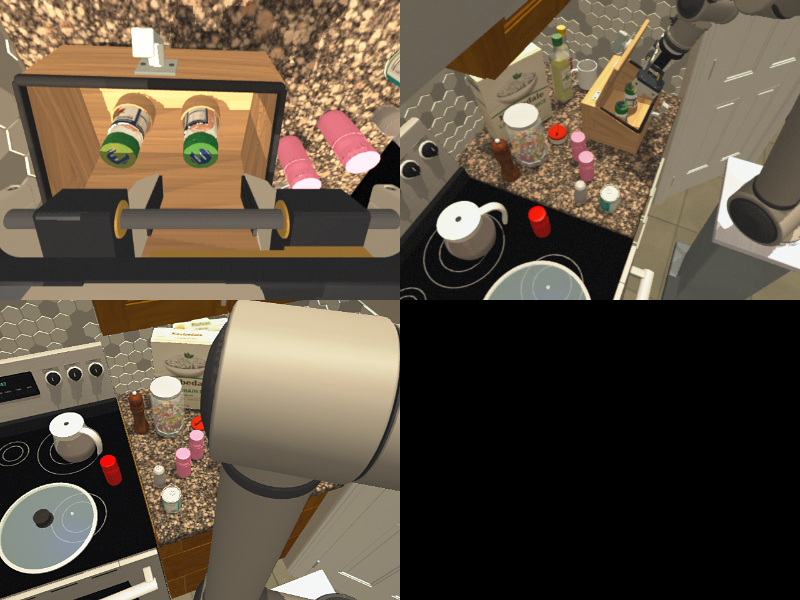

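Run:
```python
from h import *
T=bot.camera_params('top');S=bot.camera_params('scene')
for tp in [(163,57),(150,2)]:
  for sp in [(78,107),(130,121),(165,30),(275,0)]:
    x=tri([(T,*tp),(S,*sp)]);print(tp,sp,x.round(0),np.round(proj(T,x),0),np.round(proj(S,x),0))
```

```text
(163, 57) (78, 107) [790. 237. 428.] [162.  39.] [ 91. 127.]
(163, 57) (130, 121) [713. 241. 454.] [163.  51.] [133. 128.]
(163, 57) (165, 30) [612. 240. 556.] [158.  20.] [189.  70.]
(163, 57) (275, 0) [496. 241. 616.] [160.  22.] [292.  38.]
(150, 2) (78, 107) [786. 245. 478.] [149.  10.] [74. 98.]
(150, 2) (130, 121) [700. 253. 508.] [147.  22.] [122.  98.]
(150, 2) (165, 30) [625. 241. 584.] [150.  -9.] [171.  42.]
(150, 2) (275, 0) [506. 244. 640.] [150.  -7.] [278.  10.]
```

Run:
```python
import cv2,numpy as np
s=cv2.imread('pics/scene0.png');t=cv2.imread('pics/top0.png')
c=np.zeros((600,800,3),np.uint8)
c[:300,:]=cv2.resize(s[0:130,50:397],(800,300));c[300:,:]=cv2.resize(t[0:70,140:480],(800,165)) if 0 else cv2.resize(t[0:128,140:480],(800,300))
cv2.imwrite('pics/c8.png',c)
```

```text
(no output)
```

View pics/c8.png

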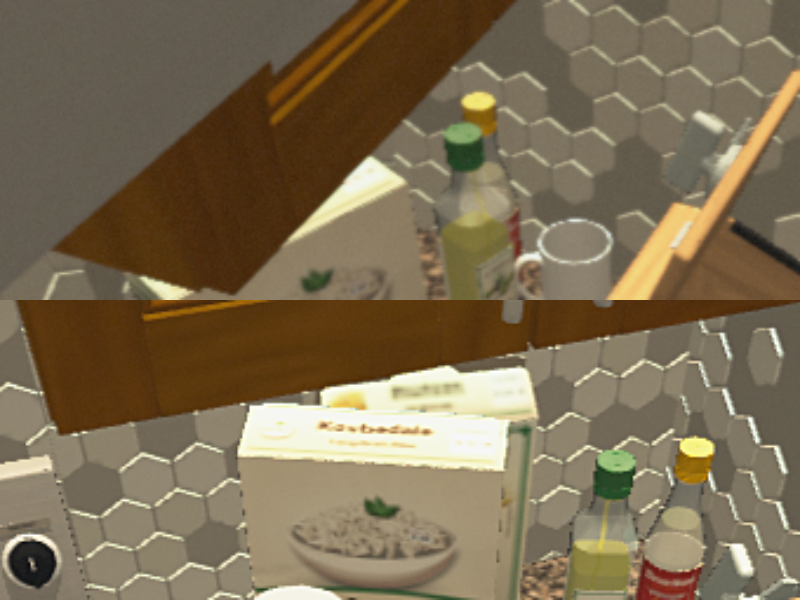

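Cabinet edge is at about x=680, z=480, so I keep the hand below x≈620. Now I go over the lid edge, to the left of the handle.

```bash
python3 -m pendant '[[[0,0.3,0.95],[0,0.3,0],-1],[[0,0.3,0.95],[0,0.3,0],-1],[[0,0.3,0.95],[0,0.3,0],-1],[[0,0.3,0.95],[0,0.3,0],-1],[[0,0.3,0.95],[0,0.3,0],-1],[[0,0.3,0.95],[0,0.3,0],-1],[[0,0.15,0],[0,0.3,0],-1],[[0,0,0],[0,0.3,0],-1],[[0,0,0],[0,0.3,0],-1],[[0,0,0],[0,0,0],-1]]'
python3 - <<'E'
from h import *
to([582,-70,400],Rt(.1,0))
E
```

```text
time: 11.48
tool_pos: [478.8, -69.6, 397.8]
tcp_rot: [3.134, 0.089, -3.139]
contact_force: [-0.2, 0.1, -0.5]
grip_width: 1.7
finger_force: 0.0
t 11.48 pos [478.8 -69.6 397.8]  shift(units) [ 3.44 -0.01  0.07] turn(units) [-0.06 -0.1  -0.03] F [-0.2  0.1 -0.5] w 1.7 q [-0.33  0.14  1.38  0.04  1.54 -1.9 ]
```

```bash
python3 -m pendant '[[[0.7,0,0],[0,0,0],-1],[[0.7,0,0],[0,0,0],-1],[[0.7,0,0],[0,0,0],-1],[[0.7,0,0],[0,0,0],-1],[[0.6,0,0],[0,0,0],-1],[[0,0,0],[0,0,0],-1],[[0,0,-0.6],[0,0,0],-1],[[0,0,-0.6],[0,0,0],-1],[[0,0,-0.6],[0,0,0],-1],[[0,0,-0.6],[0,0,0],-1]]'
python3 - <<'E'
from fit import *
w=bot.capture('scene');cv2.imwrite('pics/s9.png',w)
to([582,-70,320],Rt(.1,0))
p=[544,-180,-.013]
for a in (1.65,1.4,1.1,.8,.5,.25,.06): print(a,W(p,lidp(a,150,110,14)).round(0))
E
```

```text
time: 12.32
tool_pos: [579.3, -69.7, 325.8]
tcp_rot: [3.134, 0.092, -3.14]
contact_force: [-0.4, -0.3, -0.1]
grip_width: 0.7
finger_force: 0.0
jar cap top [663.29128538 153.86541217 101.02581823] [661.59009228 156.32125906 106.        ] [658.42715727 154.86971232 106.        ]
t 12.37 pos [578.  -69.4 321.8]  shift(units) [ 0.13 -0.02 -0.06] turn(units) [-0.07 -0.12 -0.02] F [ 0.2  0.5 -3.7] w 0.5 q [-0.27  0.36  1.29  0.03  1.41 -1.84]
1.65 [546. -70. 320.]
1.4 [511. -70. 306.]
1.1 [476. -69. 278.]
0.8 [450. -69. 241.]
0.5 [437. -69. 199.]
0.25 [435. -69. 161.]
0.06 [441. -69. 133.]
```

```bash
python3 -m pendant '[[[-0.8,0,0],[0,0,0],-1],[[-0.8,0,0],[0,0,0],-1],[[-0.6,0,-0.2],[0,0,0],-1],[[-0.6,0,-0.4],[0,0,0],-1],[[-0.5,0,-0.47],[0,0,0],-1],[[-0.43,0,-0.53],[0,0,0],-1],[[-0.33,0,-0.6],[0,0,0],-1],[[-0.27,0,-0.67],[0,0,0],-1],[[-0.13,0,-0.67],[0,0,0],-1],[[0,0,0],[0,0,0],-1]]'
python3 - <<'E'
from h import *
t=bot.capture('scene');cv2.imwrite('pics/s10.png',t)
to([443,-70,178],Rt(.1,0))
E
```

```text
time: 13.2
tool_pos: [443.2, -69.0, 218.4]
tcp_rot: [3.133, 0.086, -3.14]
contact_force: [-0.7, -0.5, -0.5]
grip_width: 0.6
finger_force: 0.0
t 13.25 pos [444.8 -69.4 220.3]  shift(units) [-0.06 -0.02 -1.41] turn(units) [-0.07 -0.09 -0.02] F [0.7 0.1 0.6] w 0.7 q [-0.35  0.18  1.82  0.04  1.06 -1.94]
```

```bash
python3 -m pendant '[[[0,0,-0.4],[0,0,0],-1],[[0,0,-0.4],[0,0,0],-1],[[0,0,-0.4],[0,0,0],-1],[[0,0,-0.2],[0,0,0],-1],[[0,0,-0.15],[0,0,0],-1],[[0,0,-0.15],[0,0,0],-1],[[0,0,-0.1],[0,0,0],-1],[[0,0,-0.1],[0,0,0],-1],[[0,0,-0.1],[0,0,0],-1],[[0,0,-0.1],[0,0,0],-1]]'
python3 - <<'E'
from h import *
to([443,-70,155],Rt(.1,0));print(bot.get_obs()['moment'])
t=bot.capture('scene');cv2.imwrite('pics/s11.png',t)
E
```

```text
time: 14.08
tool_pos: [446.4, -69.8, 158.3]
tcp_rot: [3.135, 0.093, -3.14]
contact_force: [0.2, -0.9, 0.3]
grip_width: 0.1
finger_force: 0.4
t 14.08 pos [446.4 -69.8 158.3]  shift(units) [-0.11 -0.01 -0.11] turn(units) [-0.05 -0.06 -0.02] F [ 0.2 -0.9  0.3] w 0.1 q [-0.35  0.26  1.91  0.05  0.88 -1.95]
[-0.01741515 -0.02216454 -0.04663701]
```

```bash
python3 - <<'E'
from fit import *
p=[544,-180,-.013]
for n in ('scene0','s7','s9','s10','s11'):
    im=cv2.imread(f'pics/{n}.png')
    print(n,'open-lid side',[im[v,u].tolist() for u,v in ((390,45),(380,61),(370,76),(362,88))])
for a in (.06,.3,.6,.9,1.2,1.65):
    print(a,[ (np.round(proj(S,W(p,lidp(a,d,140,14)))).tolist()) for d in (20,166)])
E
python3 - <<'E'
import cv2,numpy as np
# coarse map of where pixels differ between s7 and s11 within box region, by wood-likeness
a=cv2.imread('pics/scene0.png');b=cv2.imread('pics/s11.png')
f=lambda i:''
for v in range(60,236,8):
    r=''
    for u in range(284,452,6):
        h,s,x=cv2.cvtColor(b[v:v+1,u:u+1],cv2.COLOR_BGR2HSV)[0,0]
        r+='W' if 8<=h<=22 and s>90 and x>90 else ('#' if x<60 else ('.' if s<60 else '+'))
    print(v,r)
E
```

```text
jar cap top [663.29128538 153.86541217 101.02581823] [661.59009228 156.32125906 106.        ] [658.42715727 154.86971232 106.        ]
scene0 open-lid side [[109, 184, 236], [104, 177, 233], [108, 182, 235], [103, 172, 230]]
s7 open-lid side [[113, 192, 240], [108, 184, 237], [113, 191, 239], [109, 184, 236]]
s9 open-lid side [[111, 190, 240], [112, 187, 238], [98, 168, 225], [99, 162, 221]]
s10 open-lid side [[92, 112, 124], [96, 117, 128], [76, 92, 101], [153, 187, 190]]
s11 open-lid side [[34, 32, 37], [95, 117, 127], [75, 93, 102], [156, 191, 192]]
0.06 [[329.0, 173.0], [394.0, 212.0]]
0.3 [[328.0, 170.0], [400.0, 199.0]]
0.6 [[326.0, 167.0], [401.0, 179.0]]
0.9 [[323.0, 165.0], [394.0, 157.0]]
1.2 [[320.0, 163.0], [378.0, 135.0]]
1.65 [[315.0, 162.0], [343.0, 108.0]]
60 +.++...++++++++++.#######.#+
68 .++.+++++++.++++++#######++.
76 +...++++++++..++.+.######.++
84 +.++..++.++..+++.++.####+++.
92 .++++++..WWW+WWW..##.++.++.+
100 ......+++W+..WWWWW++.......+
108 .......++WW.WWWWWW.....+..++
116 +......+WWWWWWWWWW#.+.+..+.+
124 +....++WWWWWWWWWWW####..#.+.
132 +....WW+WWWWWWWWWW##....#+++
140 W...WW++WWWWWWWWWW+#####++..
148 W+W++...WWWWWWWWW.####+.++.+
156 W+W+...WWWWWWWWW.####+#.+WWW
164 WW++WWWWWWWWWWWW#W#####.W+W+
172 WWWWWWWWWWWWWWW#######+..WW+
180 WWWWWWWW#WWWWW#######W.+WWW+
188 WWWWWWWWWW#WWW+.######W+WW+.
196 WWWWWWWWWWWW#WW++++##+W+W++.
204 WWWWWWWWWWWWWW#WWW+++W+WWW+.
212 ++WWWWWWWWWWWWWW#WW#+WWWW+..
220 +++WWWWWWWWWWWWWWW#++#W+++..
228 +++#++WWWWWWWWWWW++WWWW++...
```

```bash
python3 -m pendant '[[[0,0,-0.07],[0,0,0],-1],[[0,0,-0.07],[0,0,0],-1],[[0,0,-0.07],[0,0,0],-1],[[0,0,-0.07],[0,0,0],-1],[[0,0,-0.05],[0,0,0],-1],[[0,0,-0.05],[0,0,0],-1],[[0,0,0],[0,0,0],-1],[[0,0,0],[0,0,0],-1],[[0,0,0],[0,0,0],-1],[[0,0,0],[0,0,0],-1]]'
```

```text
time: 14.97
tool_pos: [448.0, -70.0, 148.5]
tcp_rot: [3.136, 0.098, -3.14]
contact_force: [0.4, 2.7, 12.8]
grip_width: 0.6
finger_force: 5.4
```

Run:
```python
from fit import *
p=[544.7,-180,-.013]
for a in (.06,.03): 
    g=W(p,lidp(a,140,0,50));t=.436-a;n=np.array([-np.sin(t),0,np.cos(t)]);print(a,t,'grip',g,'pre',g+100*n)
to(g+100*n,Rt(.4,-.013))
```

```text
jar cap top [663.29128538 153.86541217 101.02581823] [661.59009228 156.32125906 106.        ] [658.42715727 154.86971232 106.        ]
0.06 0.376 grip [ 436.12930841 -178.58850149  170.09864473] pre [ 399.40902307 -178.58850149  263.11273315]
0.03 0.406 grip [ 436.34316487 -178.59128178  165.64412276] pre [ 396.84939831 -178.59128178  257.51491465]
t 14.97 pos [448.  -70.  148.5]  shift(units) [-1.7  -3.62  3.63] turn(units) [-0.06 -2.52 -0.14] F [ 0.4  2.7 12.8] w 0.6 q [-0.35  0.28  1.92  0.05  0.85 -1.96]
```

```bash
python3 -m pendant '[[[0,0,0.8],[0,0,0],-1],[[0,0,1],[0,0,0],-1],[[-0.25,-0.4,0.9],[0,-0.36,0],-0.3],[[-0.25,-0.5,0.9],[0,-0.36,0],-0.3],[[-0.25,-0.5,0.1],[0,-0.36,0],-0.3],[[-0.25,-0.6,0],[0,-0.36,0],-0.3],[[-0.25,-0.6,0],[0,-0.36,0],-0.3],[[-0.25,-0.6,0],[0,-0.36,0],-0.3],[[-0.2,-0.4,0],[-0.06,-0.36,-0.1],-0.3],[[0,0,0],[0,0,0],-0.3]]'
python3 - <<'E'
from fit import *
P=bot.camera_params('wrist');w=bot.capture('wrist');cv2.imwrite('pics/w12.png',w);np.save('w12.npy',P)
p=[544.7,-180,-.013];a=.06;g=W(p,lidp(a,140,0,50))
to(g,Rt(.4,-.013))
print('pred bar top ends/centre',[np.round(proj(P,W(p,lidp(a,d,0,60))),0).tolist() for d in (105,140,175)],'edge corners',[np.round(proj(P,W(p,lidp(a,166,y,14))),0).tolist() for y in (-140,140)])
hsv=cv2.cvtColor(w,cv2.COLOR_BGR2HSV)
for v in range(0,310,10):
    print(v,''.join('#' if x<50 else ('W' if 8<=h<=24 and s>90 else ('.' if s<50 else '+')) for h,s,x in hsv[v,100:560:6]))
E
```

```text
time: 15.8
tool_pos: [393.5, -179.0, 257.1]
tcp_rot: [-3.14, 0.395, 3.131]
contact_force: [0.9, 0.8, -0.1]
grip_width: 31.7
finger_force: 0.0
jar cap top [663.29128538 153.86541217 101.02581823] [661.59009228 156.32125906 106.        ] [658.42715727 154.86971232 106.        ]
t 15.85 pos [ 394.  -178.4  257.4]  shift(units) [ 1.4  -0.01 -2.91] turn(units) [ 0.   -0.05 -0.01] F [-0.3  0.3  0.4] w 32.2 q [-0.8  -0.02  2.    0.35  0.91 -2.54]
pred bar top ends/centre [[323.0, 302.0], [323.0, 257.0], [323.0, 207.0]] edge corners [[145.0, 203.0], [501.0, 204.0]]
0 +++++++++++++++++++++++++WWWWWWWWWWWWWWWWWWWWWWWWWWWWWWWWWWWWWWWWWW##++++++++
10 +++++++++++++++W+++++++WWWWWWWWWWWWWWWWW......++++++++++++WWWWWWWWWWWWW###+++
20 +++++++++++++++++++++WWWWWWWWWWWWWWWWWWWWW+WWWWWWWWWWW+WWWWWWWWWWWWWWWWWWWW##
30 +++++++++W+++W+++++WWWWWWWWWWWWWWWWWWWWWWWWWWWWWWWWWWW+WWWWWWWWWWWWWWWWWWWWWW
40 ++++++++++++++++WWWWWWWWWWWWWWWWWWWWWWWW................++++++++++WWWWWWWWWWW
50 +++++W+++++++++WWWWWWWWWWWWWWWWWWWWWWWWWWWW++WWWWWWWWWWWWWWWW.WWWWWWWWWWWWWWW
60 ++++++W++++++WWWWWWWWWWWWWWWWWWWWWWWWWWWWWW++WWW
[... 1294 characters left out ...]
....+++..WWWWWWWWWWWWWWWWWWWWWWWWWWWWWWWWWWW
230 +.+++++++WWWWWWWWWWWWWWWWWWW........+..++..WWWWWWWWWWWWWWWWWWWWWWWWWWWW++++++
240 ++++++++++WWWWWWWWWWWWWWWWWW...........++..WWWWWWWWWWWWWWWWWWWWWWWWWWW+++++++
250 ++++++++++WWWWWWWWWWWWWWWWWW+..........++.+WWWWWW++WWWWWWWWWWWWWWWWWWWW++++++
260 ++++++++++WWWWWWWWWWWWWWWWWWW.....W......WWWWWWWWWWWWWWWWWWWWWWWWWW#WWWW+++++
270 ++++++++++WWWWWWWWWWWWWWWWWWWWWWWWWWW..WWWWWWWWWWWWWWWWWWWWWWWWWW+++WWWWW++++
280 ++++++++++WWWWWWWWWWWWWWWWWWWW+WWWWWW..WWWWW+WWWWWWWWWWWWWWWWWWWW+++WWWWWW+++
290 .++++++++++WWWWWWWWWWWWWWW+++++#WWWW+..WWWW#+++++WWWWWWWWWWWWWWWW++++WWWWWW++
300 .++++++.+++WWWWWWWWWWWWWW++++++#WWWWWWWWWWW##+++++WWWWWWWWWWWWWW++++++WWWWWW+
```

Run:
```python
from fit import *
P=np.load('w12.npy',allow_pickle=True).item();w=cv2.imread('pics/w12.png')
p=[544.7,-180,-.013]
pr=lambda q:np.round(proj(P,W(p,q))).astype(int).tolist()
print('front bottom',pr((-100,-140,0)),pr((-100,140,0)),'front top',pr((-100,-140,104)),pr((-100,140,104)))
for a in (0,.06,.15,.3,.5):
    print(a,'edge',[pr(lidp(a,166,y,14)) for y in(-140,140)],'under',[pr(lidp(a,166,y,0)) for y in(-140,140)],'bar top',[pr(lidp(a,d,0,60)) for d in (105,140,175)],'bar low',[pr(lidp(a,d,0,32)) for d in (105,175)])
g=cv2.cvtColor(cv2.GaussianBlur(w,(3,3),0),cv2.COLOR_BGR2GRAY)
print('col profiles'); 
for u in (200,260,420,470): print(u,[int(x) for x in g[0:300:6,u]])
hsv=cv2.cvtColor(w,cv2.COLOR_BGR2HSV)
for v in range(150,305,6): print(v,' '.join('%3d'%x for x in g[v,256:400:5]))
```

```text
jar cap top [663.29128538 153.86541217 101.02581823] [661.59009228 156.32125906 106.        ] [658.42715727 154.86971232 106.        ]
front bottom [195, 150] [451, 151] front top [162, 206] [484, 207]
0 edge [[151, 200], [496, 200]] under [[158, 197], [488, 197]] bar top [[323, 293], [323, 248], [323, 199]] bar low [[323, 278], [323, 192]]
0.06 edge [[145, 203], [501, 204]] under [[153, 199], [493, 200]] bar top [[323, 302], [323, 257], [323, 207]] bar low [[323, 284], [323, 198]]
0.15 edge [[136, 211], [510, 211]] under [[145, 204], [502, 205]] bar top [[323, 316], [323, 272], [323, 223]] bar low [[323, 293], [323, 208]]
0.3 edge [[120, 228], [526, 229]] under [[129, 218], [517, 219]] bar top [[323, 342], [323, 303], [323, 258]] bar low [[323, 312], [323, 232]]
0.5 edge [[98, 264], [549, 265]] under [[108, 248], [539, 249]] bar top [[323, 381], [323, 354], [323, 321]] bar low [[323, 341], [323, 278]]
col profiles
200 [117, 105, 97, 96, 96, 95, 97, 57, 50, 55, 56, 46, 80, 81, 91, 121, 101, 100, 84, 147, 189, 113, 121, 146, 60, 48, 109, 110, 104, 106, 107, 111, 111, 111, 182, 228, 22
[... 3179 characters left out ...]
 223 225 222 223 223 223 224 224 201 250 251 225 224 223 223 224 224 224 224 223 223 222 222 222 222
276 217 218 218 218 218 216 219 218 218 218 218 218 192 251 250 224 217 217 215 215 215 209 214 215 213 213 213 213 212
282 229 224 216 159 118 118  34 212 220 220 220 221 196 251 250 222 220 220 220 220  99  92 118 124 188 219 219 218 217
288 147 118 117 118 118 119  24 209 216 216 217 218 190 251 249 217 220 220 219 220  94  38 119 118 118 118 120 169 216
294 119 118 118 118 118 100  23 206 224 225 225 224 216 251 248 215 222 222 221 222  73  24 118 118 118 118 118 119 147
300 115 118 118 118 118  50  22 198 226 226 226 226 225 228 228 225 225 226 225 225  56  24 107 118 117 118 118 113 112
```

The lid is resting shut (edge at v≈206, bar at u≈326, v 226–297). I go down onto the bar along its axis.

```bash
python3 -m pendant '[[[0.25,0.05,0],[0,0,0],-0.3],[[0.23,0,-0.56],[0,0,0],-0.3],[[0.23,0,-0.56],[0,0,0],-0.3],[[0.23,0,-0.56],[0,0,0],-0.3],[[0.23,0,-0.56],[0,0,0],-0.3],[[0.23,0,-0.5],[0,0,0],-0.3],[[0,0,0],[0,0,0],-0.3],[[0,0,0],[0,0,0],-0.3],[[0,0,0],[0,0,0],-0.3],[[0,0,0],[0,0,0],-0.3]]'
python3 - <<'E'
from fit import *
P=bot.camera_params('wrist');w=bot.capture('wrist');cv2.imwrite('pics/w13.png',w);np.save('w13.npy',P)
p=[544.7,-180,-.013]
to([436.4,-177,173.8],Rt(.38,-.013))
for a in (.06,.08): print([np.round(proj(P,W(p,lidp(a,d,0,60)))).tolist() for d in (105,112,140,168,175)])
g=cv2.cvtColor(w,cv2.COLOR_BGR2GRAY)
for v in range(160,400,8): print(v,' '.join('%3d'%x for x in g[v,250:400:5]))
E
```

```text
time: 16.68
tool_pos: [437.8, -176.2, 176.6]
tcp_rot: [-3.139, 0.396, 3.136]
contact_force: [0.1, -0.8, 0.2]
grip_width: 32.0
finger_force: 0.0
jar cap top [663.29128538 153.86541217 101.02581823] [661.59009228 156.32125906 106.        ] [658.42715727 154.86971232 106.        ]
t 16.73 pos [ 437.6 -176.3  176.7]  shift(units) [-0.04 -0.02 -0.1 ] turn(units) [ 0.02  0.13 -0.05] F [0.1 0.2 0.3] w 31.7 q [-0.71  0.17  2.06  0.42  0.65 -2.58]
[[316.0, 378.0], [316.0, 366.0], [316.0, 312.0], [316.0, 252.0], [316.0, 236.0]]
[[316.0, 383.0], [316.0, 371.0], [316.0, 318.0], [316.0, 258.0], [316.0, 242.0]]
160 112 109 110 112 110 111 112 112 113 114 112 114 106 105 105 106 108 117 113 114 117 115 114 114 114 115 113 116 118 115
168 110 108 107 106 105 106 103 112 108 107 108 126 128 133 130 129 130 133 121 106 108 108 108 107 111 112 108 111 111 111
176 101  98 102  99 103 102 100 101 101 100 104 148 158 166 165 162 166 167 144 103 106 102 104 105 106 105 105 107 106 106
184 111 108 109 105 110 108 108 108 115 124 122 147 155 166 165 160 164 165 140 121 121 105 104 108 108 110 107 106 108 105
[... 2524 characters left out ...]
  76  73  75  72  72  74  77  72  75  72  76  72  73  73  72  74  75  76  73  86
360  90  74  73  77  76  73  74  73  72  73  73  74  77  74  71  74  74  72  73  76  74  73  76  75  75  74  73  73  74  84
368  97  85  36 114 114  39  24 225 224 224 224 223 246 252 249 237 224 225 225 225 225 225 225  37  66 109 112  42  82  88
376 112  82  30 115 115  56  92 223 223 224 223 222 223 222 222 223 222 222 223 222 222 223 222 123  86 110 110  30  66 102
384  24  25  24 113 113 214 213 216 214 216 214 214 216 217 214 216 216 216 218 218 217 217 219 219 219 112 110  22  28  26
392  29  31  28 112 114 221 220 221 219 219 218 219 218 217 219 218 217 217 217 218 216 217 222 222 220 114 111  23  28  23
```

```bash
python3 -m pendant '[[[-0.1,0,0],[0,0,0],-0.3],[[0.04,0,-0.09],[0,0,0],-0.3],[[0,0,0],[0,0.1,0],-0.3],[[0,0,0],[0,0,0],-1],[[0,0,0],[0,0,0],-1],[[0,0,0],[0,0,0],-1],[[0,0,0],[0,0,0],-1],[[0,0,0],[0,0,0],-1],[[0,0,0],[0,0,0],-1],[[0,0,0],[0,0,0],-1]]'
python3 - <<'E'
from h import *
o=bot.get_obs();to([435.7,-176.4,174],Rt(.4,-.013));print(o['moment'],o['finger_force'])
E
```

```text
time: 17.57
tool_pos: [435.6, -177.3, 173.1]
tcp_rot: [-3.138, 0.384, 3.134]
contact_force: [-1.1, -5.7, -1.0]
grip_width: 12.9
finger_force: 30.2
t 17.57 pos [ 435.6 -177.3  173.1]  shift(units) [0.   0.03 0.03] turn(units) [ 0.02 -0.14 -0.03] F [-1.1 -5.7 -1. ] w 12.9 q [-0.71  0.17  2.06  0.4   0.65 -2.56]
[-0.73322524  0.57218367 -0.63052747] 30.159914350952022
```

```bash
python3 -m pendant '[[[0,-0.025,0],[0,0,0],-1],[[0.015,0,-0.037],[0,0,0],-1],[[0.015,0,-0.037],[0,0,0],-1],[[0.015,0,-0.037],[0,0,0],-1],[[0.015,0,-0.037],[0,0,0],-1],[[0,0,0],[0,0,0],-1],[[0,0,0],[0,0,0],-1],[[0,0,0],[0,0,0],-1],[[0,0,0],[0,0,0],-1],[[0,0,0],[0,0,0],-1]]'
python3 - <<'E'
from h import *
o=bot.get_obs();to([435.7,-176.4,174],Rt(.4,-.013));z=R.from_euler('xyz',o['tcp_rot']).as_matrix()[:,2];print('axial',-o['contact_force']@z,o['moment'],o['finger_force'])
E
```

```text
time: 18.4
tool_pos: [436.4, -177.4, 168.6]
tcp_rot: [-3.139, 0.382, 3.135]
contact_force: [-11.7, -4.0, 7.7]
grip_width: 12.9
finger_force: 32.0
t 18.40 pos [ 436.4 -177.4  168.6]  shift(units) [-0.02  0.03  0.18] turn(units) [ 0.02 -0.15 -0.04] F [-11.7  -4.    7.7] w 12.9 q [-0.71  0.18  2.06  0.41  0.64 -2.57]
axial 11.483760958441716 [-0.7317269   1.23432222 -0.62794069] 31.956199395517615
```

```bash
python3 -m pendant '[[[-0.04,0,0],[0,-0.2,0],-1],[[0.01,-0.01,-0.037],[0,0,0],-1],[[0.01,0,-0.037],[0,0,0],-1],[[0,0,0],[0,0,0],-1],[[0,0,0],[0,0,0],-1],[[0,0,0],[0,0,0],-1],[[0,0,0],[0,0,0],-1],[[0,0,0],[0,0,0],-1],[[0,0,0],[0,0,0],-1],[[0,0,0],[0,0,0],-1]]'
cat > st.py <<'E'
from h import *
o=bot.get_obs();M=R.from_euler('xyz',o['tcp_rot']).as_matrix();n=M[:,2]
F=o['contact_force'];s=np.array([.92,0,.39])
print('t',o['time'],'pos',o['tool_pos'].round(1),'axial %.1f slope %.1f y %.1f'%(-F@n,F@s,F[1]),'Mz %.2f'%(o['moment']@n),o['moment'].round(2),'tilt %.3f'%np.arccos(-n[2]),'n',n.round(3),'y axis',M[:,1].round(3),'spin/unit turn',(n*.12/.12).round(2),'w',round(o['grip_width'],1))
E
python3 st.py
```

```text
time: 19.23
tool_pos: [436.2, -177.4, 166.8]
tcp_rot: [-3.14, 0.407, 3.135]
contact_force: [-10.4, -1.9, 10.9]
grip_width: 12.9
finger_force: 31.9
t 19.2333 pos [ 436.2 -177.4  166.8] axial 14.2 slope -5.3 y -1.9 Mz 0.25 [-0.36  1.07 -0.43] tilt 0.407 n [ 0.396 -0.005 -0.918] y axis [ 0.008  1.    -0.002] spin/unit turn [ 0.4  -0.   -0.92] w 12.9
```

```bash
python3 -m pendant '[[[0,0,-0.03],[0,0,0],-1],[[-0.01,0,0],[0,0,0],-1],[[0,0,0],[0.16,0,-0.37],-1],[[0,0,0],[0.16,0,-0.37],-1],[[0,0,0],[0.16,0,-0.37],-1],[[0,0,0],[0.16,0,-0.37],-1],[[0,0,0],[0.16,0,-0.37],-1],[[0,0,0],[0.16,0,-0.37],-1],[[0,0,0],[0,0,0],-1],[[0,0,0],[0,0,0],-1]]'; python3 st.py
```

```text
time: 20.07
tool_pos: [436.3, -177.7, 166.3]
tcp_rot: [3.021, 0.39, 2.821]
contact_force: [-9.4, -1.5, 12.1]
grip_width: 12.7
finger_force: 31.6
t 20.0667 pos [ 436.3 -177.7  166.3] axial 14.8 slope -3.9 y -1.5 Mz 0.06 [-0.33  0.7  -0.21] tilt 0.407 n [ 0.396 -0.005 -0.918] y axis [0.27  0.956 0.111] spin/unit turn [ 0.4  -0.   -0.92] w 12.7
```

```bash
python3 -m pendant '[[[0,0,0],[0.16,0,-0.37],-1],[[0,0,0],[0.16,0,-0.37],-1],[[0,0,0],[0.16,0,-0.37],-1],[[0,0,0],[0.16,0,-0.37],-1],[[0,0,0],[0.16,0,-0.37],-1],[[0,0,0],[0.16,0,-0.37],-1],[[0,0,0],[0,0,0],-1],[[0,0,0],[0,0,0],-1],[[0,0,0],[0,0,0],-1],[[0,0,0],[0,0,0],-1]]'; python3 st.py
```

```text
time: 20.9
tool_pos: [436.3, -177.9, 166.3]
tcp_rot: [2.912, 0.338, 2.515]
contact_force: [-10.0, -2.6, 11.9]
grip_width: 12.6
finger_force: 32.0
t 20.9 pos [ 436.3 -177.9  166.3] axial 14.9 slope -4.5 y -2.6 Mz 0.02 [-0.52  0.76 -0.25] tilt 0.406 n [ 0.395 -0.005 -0.919] y axis [0.51  0.833 0.215] spin/unit turn [ 0.39 -0.   -0.92] w 12.6
```

```bash
python3 -m pendant '[[[0,0,0],[0.3,0,-0.7],-1],[[0,0,0],[0.3,0,-0.7],-1],[[0,0,0],[0.3,0,-0.7],-1],[[0,0,0],[0.3,0,-0.7],-1],[[0,0,0],[0.3,0,-0.7],-1],[[0,0,0],[0.3,0,-0.7],-1],[[0,0,0],[0.3,0,-0.7],-1],[[0,0,0],[0,0,0],-1],[[0,0,0],[0,0,0],-1],[[0,0,0],[0,0,0],-1]]'; python3 st.py
```

```text
time: 21.73
tool_pos: [436.0, -178.1, 166.2]
tcp_rot: [2.761, 0.137, 1.888]
contact_force: [-13.0, -4.8, 11.9]
grip_width: 13.1
finger_force: 32.4
t 21.7333 pos [ 436.  -178.1  166.2] axial 16.0 slope -7.4 y -4.8 Mz 0.05 [-0.72  1.   -0.37] tilt 0.404 n [ 0.393 -0.004 -0.92 ] y axis [0.866 0.338 0.368] spin/unit turn [ 0.39 -0.   -0.92] w 13.1
```

```bash
python3 -m pendant '[[[-0.01,0,-0.005],[0.3,0,-0.7],-1],[[0,0,0],[0.3,0,-0.7],-1],[[0,0,0],[0.3,0,-0.7],-1],[[0,0,0],[0.24,0,-0.55],-1],[[0,0,0],[0,0,0],-1],[[0,0,0],[0,0,0],-1],[[0,0,0],[0,0,0],-1],[[0,0,0],[0,0,0],-1],[[0,0,0],[0,0,0],-1],[[0,0,0],[0,0,0],-1]]'; python3 st.py
```

```text
time: 22.57
tool_pos: [435.7, -178.3, 165.7]
tcp_rot: [2.739, 0.003, 1.569]
contact_force: [-10.7, -6.1, 8.1]
grip_width: 12.7
finger_force: 32.4
t 22.5667 pos [ 435.7 -178.3  165.7] axial 11.6 slope -6.7 y -6.1 Mz -0.16 [-1.    0.76 -0.26] tilt 0.403 n [ 0.392 -0.003 -0.92 ] y axis [ 0.92  -0.001  0.392] spin/unit turn [ 0.39 -0.   -0.92] w 12.7
```

```bash
python3 -m pendant '[[[0,0,0],[0.08,0,-0.18],-1],[[0,0,0],[0.08,0,-0.18],-1],[[0,0,0],[0.08,0,-0.18],-1],[[0,0,0],[0.08,0,-0.18],-1],[[0,0,0],[0,0,0],-1],[[0,0,0],[0,0,0],-1],[[0,0,0],[0,0,0],-1],[[0,0,0],[0,0,0],-1],[[0,0,0],[0,0,0],-1],[[0,0,0],[0,0,0],-1]]'; python3 st.py
```

```text
time: 23.4
tool_pos: [435.6, -178.2, 165.7]
tcp_rot: [2.741, -0.035, 1.484]
contact_force: [-11.4, -5.6, 8.0]
grip_width: 13.3
finger_force: 35.1
t 23.4 pos [ 435.6 -178.2  165.7] axial 11.8 slope -7.3 y -5.6 Mz -0.76 [-1.22  1.03  0.31] tilt 0.402 n [ 0.392 -0.002 -0.92 ] y axis [ 0.916 -0.093  0.39 ] spin/unit turn [ 0.39 -0.   -0.92] w 13.3
```

Torque is up to about 1 Nm against the stop, so the lock is fully home. Release and back off along the axis.

```bash
python3 -m pendant '[[[0,0,0],[-0.15,0,0.35],-1],[[0,0,0],[0,0,0],-0.35],[[0,0,0],[0,0,0],-0.35],[[0,0,0],[0,0,0],-0.35],[[-0.1,0,0.23],[0,0,0],-0.35],[[-0.3,0,0.7],[0,0,0],-0.35],[[-0.4,0,0.92],[0,0,0],-0.35],[[-0.4,0,0.92],[0,0,0],-0.35],[[-0.4,0,0.92],[0,0,0],-0.35],[[0,0,0],[0,0,0],-0.35]]'; python3 st.py
python3 - <<'E'
from fit import *
P=bot.camera_params('wrist');w=bot.capture('wrist');s=bot.capture('scene');cv2.imwrite('pics/w20.png',w);cv2.imwrite('pics/s20.png',s)
p=[544.7,-180,-.013];
print('bar ends pred (locked)',[np.round(proj(P,W(p,lidp(0.03,140,y,60)))).tolist() for y in(-35,0,35)],'open',[np.round(proj(P,W(p,lidp(0.03,d,0,60)))).tolist() for d in(105,175)])
cv2.imwrite('pics/w20.png',w)
g=cv2.cvtColor(w,cv2.COLOR_BGR2GRAY)
for u,v in [proj(P,W(p,lidp(.03,140,y,60))) for y in range(-60,61,8)]: print(int(u),int(v),g[max(0,min(479,int(v))),max(0,min(639,int(u)))],end=' | ')
print()
uv=[proj(P,W(p,lidp(.03,d,0,60))) for d in range(90,190,6)]
print([(int(u),int(v),int(g[int(np.clip(v,0,479)),int(np.clip(u,0,639))])) for u,v in uv])
a=cv2.imread('pics/scene0.png').astype(int)
for n,(u,v) in dict(salt=(288,300),tin=(335,310),pinkA=(286,225),pinkB=(298,260)).items(): print(n,np.abs(a[v-15:v+15,u-12:u+12]-s[v-15:v+15,u-12:u+12]).mean().round(1))
E
```

```text
time: 24.23
tool_pos: [388.2, -178.4, 281.2]
tcp_rot: [2.733, -0.014, 1.524]
contact_force: [0.6, -1.7, 1.3]
grip_width: 29.8
finger_force: 0.0
t 24.2333 pos [ 388.2 -178.4  281.2] axial 1.0 slope 1.0 y -1.7 Mz -0.08 [-0.13  0.22  0.03] tilt 0.408 n [ 0.397 -0.006 -0.918] y axis [ 0.917 -0.049  0.397] spin/unit turn [ 0.4  -0.01 -0.92] w 29.8
jar cap top [663.29128538 153.86541217 101.02581823] [661.59009228 156.32125906 106.        ] [658.42715727 154.86971232 106.        ]
bar ends pred (locked) [[321.0, 279.0], [320.0, 237.0], [318.0, 191.0]] open [[366.0, 235.0], [273.0, 238.0]]
322 306 210 | 322 298 213 | 321 289 214 | 321 279 202 | 320 270 245 | 320 261 248 | 320 251 248 | 319 241 246 | 319 231 247 | 318 221 159 | 318 210 134 | 318 200 166 | 317 189 137 | 317 178 141 | 316 167 139 | 316 155 140 | 
[(385, 234, 207), (377, 234, 207), (369, 234, 202), (361, 235, 197), (353, 235, 206), (345, 235, 198), (337, 235, 241), (330, 236, 240), (322, 236, 250), (314, 236, 171), (306, 237, 130), (298, 237, 207), (290, 237, 235), (282, 237, 247), (274, 238, 221), (266, 238, 122), (259, 238, 67)]
salt 14.7
tin 12.2
pinkA 15.2
pinkB 15.4
```

The bar now lies parallel to the lid's edge and the hand is clear. Handing in.

```bash
python3 -c "
from plant import bot
print(bot.close_job())"
```

```text
the job is handed in; nothing more can be done
None
```

The jar is in the free cup, the lid is shut, and the lock handle is turned a quarter turn to its stop. I handed the job in at about 24 s with the gripper clear. The locked state is inferred from forces and pixel readings, because I had used all ten picture views.

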